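# Refill the twin-well napkin dispenser

## Task

Load the small upright refill carton, end first, into the leaning counter dispenser: only one of its two wells has a lift plate that gives when pushed, the other is stuck, and you can only tell by feel. Push the carton fully home in the well that gives, until its plate stops at the bottom, then let go; leave everything else on the counter standing where it is.

Things in the scene. Friction and masses are not known exactly. Their poses are not given: they have to be found in the camera images.
- carton_mid (a point): centre of the refill carton: plain rigid cardboard block with a paper band, 80 mm (its x) by 40 mm (its y), 120 mm tall (its z), about 0.2 kg, edges rounded 3 mm; it starts standing upright on the counter, so this point is 60 mm up. Either end and either way round will do. When home, 6 mm of it stands out of the well, so its centre is 54 mm below the rim.
- well_left: the well on the dispenser's +y side (left as the robot sees it): straight square-edged shaft of 5 mm sheet metal, inside 82.5 mm (x) by 42.5 mm (y). Origin: centre of the mouth, in the rim's plane; z points out of the well along its axis, which leans 20 degrees (0.35 rad) from vertical towards the robot. A grey lift plate fills it 30 to 50 mm below the rim at the start.
- well_right: the well on the dispenser's -y side (right as the robot sees it): straight square-edged shaft of 5 mm sheet metal, inside 82.5 mm (x) by 42.5 mm (y). Origin: centre of the mouth, in the rim's plane; z points out of the well along its axis, which leans 20 degrees (0.35 rad) from vertical towards the robot. A grey lift plate fills it 30 to 50 mm below the rim at the start.
- dispenser: fixed metal dispenser, foot 200 x 190 x 12 mm, origin under its centre; two wells 76 mm apart (along y), solid metal between them. One plate, random which and looking alike, slides down against a friction brake (about 7 N moves it; it stays where left, no spring) and stops with its top 114 mm below the rim; the other is stuck fast. Nothing stands above the rims (mouths 150 mm up).
- big_carton: the bigger bystander carton, 110 x 90 mm, 130 mm tall, origin under its centre
- can: drinks can, 66 mm across, 115 mm tall, origin under its centre
- sauce: sauce bottle, 62 mm across, 190 mm tall, origin under its centre
- cups: stack of paper cups, 80 mm across, 151 mm tall, origin under its centre
- napkins: flat pack of napkins, 100 x 180 mm, 60 mm tall, origin under its centre
- dish: small sauce dish, 90 mm across, 30 mm tall, origin under its centre
- tubs: stack of takeaway tubs, 130 mm across, 100 mm tall, origin under its centre
Not all that is in view belongs to the job. What is shaped like the part that bears carton_mid but orange, pink or red is not meant.

How it is judged (in metres and radians):
At the end, for the whole second after the job is handed in: The carton is down in the well whose plate gives, lined up with it (within 5 mm sideways and 0.06 rad), its centre 50 to 60 mm below the rim along the well's axis (fully home is 54), at rest and released; no bystander has been moved more than 40 mm (((z of carton_mid in the frame of well_left between -0.06 and -0.05 m and x of carton_mid in the frame of well_left between -0.005 and 0.005 m and y of carton_mid in the frame of well_left between -0.005 and 0.005 m and angle between the z axis of carton_mid and the z axis of well_left, either way round below 0.06 rad) or (z of carton_mid in the frame of well_right between -0.06 and -0.05 m and x of carton_mid in the frame of well_right between -0.005 and 0.005 m and y of carton_mid in the frame of well_right between -0.005 and 0.005 m and angle between the z axis of carton_mid and the z axis of well_right, either way round below 0.06 rad)) and linear speed of carton below 0.01 m/s); the robot touches nothing.
It fails at once if a bystander is shoved more than 40 mm from its place or knocked over (distance of any of big_carton, can, sauce, cups, napkins, dish, tubs from where it was at the start of the episode above 0.04 m or angle between any of big_carton, can, sauce, cups, napkins, dish, tubs's own z axis and vertical above 0.6 rad).
It also fails if it takes over 51 s, if anything falls off the work surface, if the arm or the gripper's body presses on something with over 40 N, if the wrist force passes 120 N, or if a joint passes its speed limit or range.

## Robot

A 6-joint arm with a two-finger parallel gripper is mounted at the origin on the work surface. World frame = base frame: x ahead of the robot, y to its left, z up, the work surface at z = 0. Lengths are in mm, angles in rad, forces in N, time in s.
With the tool pointing down it reaches from about 150 to 775 mm from the base axis. Payload 6.1 kg.
Tool frame: the origin (TCP) lies between the finger pads; the fingertips stand 17 mm ahead of it and the grasp point (between the pads) lies 2 mm behind it; z points along the fingers, y is the direction in which the jaws open and shut (so a half turn about z gives the same grasp; the last joint's range is limited). The gripper opens to 85 mm and grips with 20 to 120 N. Pads are 22 mm wide; open, the fingers measure 114 mm over their backs; the gripper's body (76 mm by 85 mm) begins 54 mm behind the grasp point. The pads swing forward as they close: fully open they stand 13 mm farther back than shut.
Start: joints at [1.209, 0.126, -0.04, 1.405, 0, 1.571], TCP at [185.821, 490.998, 248.295] pointing down, gripper open.
Joint ranges: [-2.72, 2.72], [-0.95, 1.95], [-1.27, 1.35], [-1.78, 2.02], [-1.46, 1.47], [-3.14, 3.14]. Speed limits (rad/s): [2.39, 2.39, 3.01, 3.14, 3.14, 3.14].

## Interface

Orientations are given as a unit quaternion [x, y, z, w].
In Python, from rig import state, capture, finish_job gives the robot as it stands.
- The arm moves only by the shell command python3 -m jog 'ROWS' [FORCE]. ROWS is JSON, one flat list of numbers, 7 for each row, row after row: the shift along the tool's x, y, z in m, then the turn, a rotation vector about the tool's x, y, z in rad, then the gripper command: -1 is shut, 1 is fully open, values between are in proportion. A call has 1 to 12 rows; each row shifts and turns the commanded pose from where the row before left it, along the tool's axes as they then stand; what a row does not reach is not made up. A row lasts 1/10 s, in which the tool goes at most 50 mm and 8.59 degrees, less where a joint would pass 70% of its speed; a pose out of reach is approached as far as the arm can. A call with a gripper value outside its range is refused whole. The fingers move at their own pace and stop on an object; FORCE is the grip in N (left out, the last holds). Time passes only in rows, so rows that do not move let the fingers close. It gives the time, the measured TCP pose, the force and the opening at its end, in the units of the state.
- state(): the state, without advancing time (a new reading comes with each control period).
- capture(name): name is "side" or "top" or "wrist"; returns a dict with "img" (480x640x3 uint8, blue, green, red), "range_z" (480x640 float32, mm along the optical axis (not along the pixel's ray), 0 where there is no reading), "mtx" (3x3 intrinsics, pixels), "extrinsics" (4x4, takes a point from world to camera coordinates). Camera axes: x right, y up, looking along -z (the intrinsics and any distortion apply to the point x, -y, -z); pixel columns grow to the right and rows downward; lengths in mm; the calibration is good to about 2 mm. The wrist camera is an equidistant fisheye: a pixel r from the principal point sees the ray r / f radians off the axis. A picture is of the moment at which its call begins.
- finish_job(): hands the job in, once; it reports no verdict.
The state is a dict: "clock": time; "joints": joint angles; "qvel": joint speeds; "tau": joint torques, N m; "eef_pos": TCP position; "tcp_rot": TCP orientation; "wrist_force": force on the tool from outside, world axes, zero at the start; "moment": the same for the moment, N m; "finger_gap": opening from 0.0 (shut) to 1.0 (fully open).
Only numpy, scipy, OpenCV 4.12 (cv2) and the standard library are available. Lean on these libraries where they do the work, as an engineer would, in place of code of your own. Each camera call takes 0.05 s, during which the arm holds its last target.

## Working session

There is one attempt and no reset: what is moved stays moved. The work goes in short steps, Python scripts to look and compute and a shell command to move; the robot and the scene stay as the last step left them, time stands still between calls to the robot, and variables do not carry over. Pictures are saved under pics/ and viewed, and the job is handed in when it is done.

```bash
mkdir -p pics; ls
python3 - <<'E'
from rig import state,capture
import cv2,numpy as np
print(state())
for n in ["side","top","wrist"]:
    c=capture(n); cv2.imwrite(f"pics/a_{n}.png",c["img"]); np.savez(f"a_{n}.npz",**c); print(n,c["mtx"],c["extrinsics"])
E
```

```text
pics
{'clock': 0.0, 'joints': array([ 1.20902998e+00,  1.26403683e-01, -4.06273958e-02,  1.40538096e+00,
        2.86805316e-06,  1.57075873e+00]), 'qvel': array([-0.00098563, -0.00178263, -0.00091381,  0.00088165, -0.00157435,
        0.00051364]), 'tau': array([ 8.88954091e-04, -4.35915112e+01,  3.52925062e+01,  1.75990822e-02,
       -9.37301735e-06, -2.80142736e-06]), 'eef_pos': array([185.67678179, 490.66446555, 247.50713825]), 'tcp_rot': array([ 1.79879855e-01,  9.83688256e-01, -7.94415980e-04, -1.46757706e-04]), 'wrist_force': array([ 0.20170233, -0.14066882, -0.5405103 ]), 'moment': array([ 0.03326636, -0.0168558 ,  0.00683303]), 'finger_gap': 1.0014127944856266}
side [[520.55331873   0.         317.53462148]
 [  0.         520.55331873 237.75887445]
 [  0.           0.           1.        ]] [[ 9.76015460e-01 -2.17377368e-01 -1.18702052e-02 -5.45180151e+02]
 [ 1.51791443e-01  6.40425760e-01  7.52870642e-01 -1.87298588e+02]
 [-1.56055053e-01 -7.36615181e-01  6.58061467e-01 -1.18957448e+03]
 [ 0.00000000e+00  0.00000000e+00  0.00000000e+00  1.00000000e+00]]
top [[482.36813992   0.         318.77229114]
 [  0.         482.36813992 235.74775658]
 [  0.           0.           1.        ]] [[ 2.60726352e-02 -9.99622584e-01  8.65487885e-03 -3.76344724e+01]
 [ 9.86148519e-01  2.71379269e-02  1.63629558e-01 -5.39902891e+02]
 [-1.63802677e-01  4.26874217e-03  9.86483888e-01 -1.10947682e+03]
 [ 0.00000000e+00  0.00000000e+00  0.00000000e+00  1.00000000e+00]]
wrist [[371.64829954   0.         315.9828346 ]
 [  0.         371.64829954 234.79250334]
 [  0.           0.           1.        ]] [[ 3.54583193e-01  9.35023433e-01 -1.39274737e-03 -5.24732245e+02]
 [-8.84447927e-01  3.34919758e-01 -3.24931716e-01  4.18438080e+01]
 [-3.03352310e-01  1.16447138e-01  9.45736454e-01 -3.80763416e+02]
 [ 0.00000000e+00  0.00000000e+00  0.00000000e+00  1.00000000e+00]]
```

View pics/a_side.png

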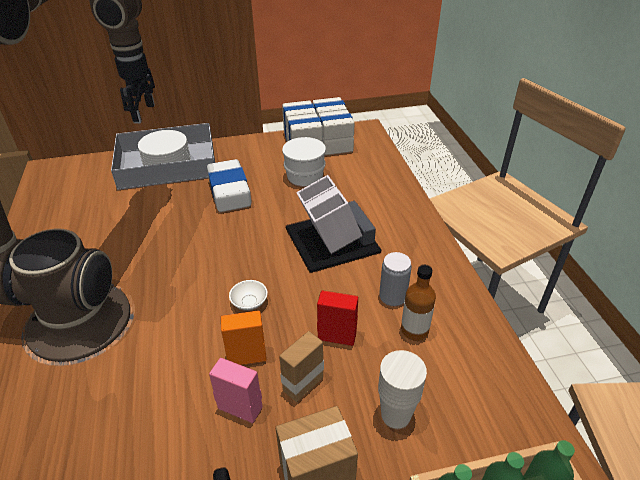

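View pics/a_top.png

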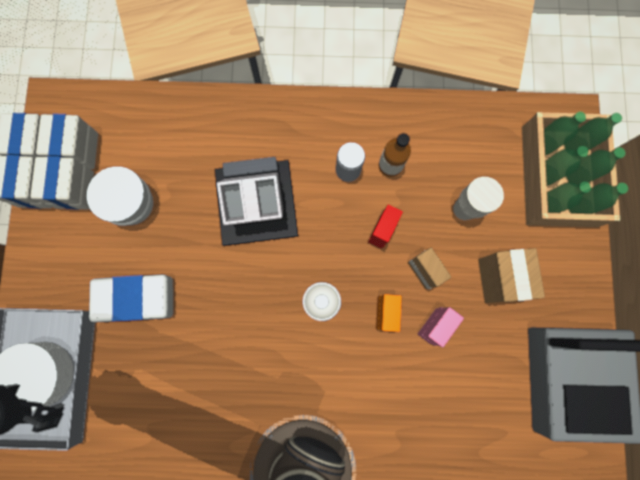

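View pics/a_wrist.png

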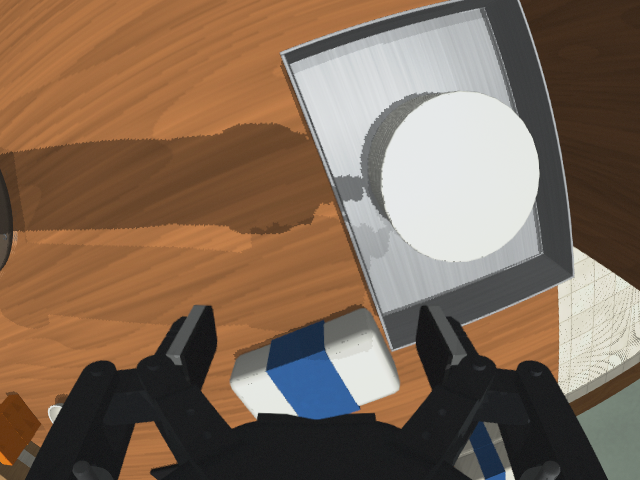

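Carton: brown with grey band, top view (430,267), side view (302,367). The dispenser is at top (255,200), side (333,230). The tall orange, red and pink boxes are decoys. Now measuring from depth.

```bash
cat > h.py <<'E'
import numpy as np,cv2
def cloud(c):
    z=c["range_z"].astype(float);K=c["mtx"];h,w=z.shape
    u,v=np.meshgrid(np.arange(w),np.arange(h))
    P=np.stack([(u-K[0,2])/K[0,0]*z,-(v-K[1,2])/K[1,1]*z,-z],-1)
    E=c["extrinsics"];W=(P-E[:3,3])@E[:3,:3]
    W[z<=0]=np.nan
    return W
E
python3 - <<'E'
from h import *
for n in ["top","side"]:
    c=dict(np.load(f"a_{n}.npz"));W=cloud(c)
    I=c["img"]
    pts=dict(top=[(430,262),(386,225),(392,308),(443,322),(520,272),(480,195),(322,300),(350,155),(400,145),(233,203),(267,195),(250,200),(130,300),(120,195)],side=[(305,350),(243,323),(338,303),(235,375),(310,430)])[n]
    for p in pts: print(n,p,np.round(W[p[1],p[0]]))
    # carton top
    m=(abs(W[...,2]-120)<8)
    k,l,s,ce=cv2.connectedComponentsWithStats(m.astype(np.uint8))
    for i in range(1,k):
        if s[i,4]>80:
            q=W[l==i]; r=cv2.minAreaRect(q[:,:2].astype(np.float32)); print(n,'z120',ce[i].round(),s[i,4],np.round(r[0]),np.round(r[1]),round(r[2],1),np.median(q[:,2]).round(1))
    # dispenser grid
    m=(W[...,0]>400)&(W[...,0]<800)&(W[...,2]>60)&(W[...,2]<200)
    d=(c["img"])
c=dict(np.load("a_top.npz"));
cv2.imwrite("pics/disp_top.png",cv2.resize(c["img"][150:255,205:310],None,fx=5,fy=5,interpolation=cv2.INTER_CUBIC))
W=cloud(c);print(np.round(W[190:212:4,215:295:4,2]))
print(np.round(W[170:240:3,250,:]))
c=dict(np.load("a_side.npz"));
cv2.imwrite("pics/disp_side.png",cv2.resize(c["img"][165:280,275:390],None,fx=5,fy=5,interpolation=cv2.INTER_CUBIC))
E
```

```text
top (430, 262) [ 476. -272.  118.]
top (386, 225) [ 556. -173.  123.]
top (392, 308) [ 373. -187.  120.]
top (443, 322) [ 346. -298.  119.]
top (520, 272) [ 458. -466.  129.]
top (480, 195) [ 624. -376.  150.]
top (322, 300) [390. -35.   6.]
top (350, 155) [720. -90. 115.]
top (400, 145) [ 722. -194.  185.]
top (233, 203) [601. 175. 106.]
top (267, 195) [621.  98. 110.]
top (250, 200) [599. 130. 150.]
top (130, 300) [376. 407.  61.]
top (120, 195) [614. 436. 101.]
top z120 [ 13. 132.] 444 [753. 684.] [101.  79.] 6.0 113.2
top z120 [ 57. 132.] 564 [753. 590.] [87. 99.] 89.4 113.3
top z120 [559. 132.] 173 [ 794. -583.] [59. 44.] 43.4 122.1
top z120 [593. 132.] 175 [ 793. -660.] [59. 39.] 36.2 121.9
top z120 [395. 154.] 197 [ 731. -197.] [60. 53.] 67.9 121.8
top z120 [351. 155.] 482 [720. -91.] [58. 59.] 89.3 115.3
top z120 [561. 164.] 171 [ 713. -581.] [58. 41.] 44.7 122.0
top z120 [595. 165.] 175 [ 716. -661.] [58. 46.] 26.0 121.9
top z120 [ 12. 176.] 482 [649. 678.] [99. 68.] 2.2 113.2
top z120 [ 52. 177.] 570 [648. 590.] [ 77. 103.] 81.1 113.2
top z120 [266. 187.] 288 [636. 101.] [4
[... 2195 characters left out ...]
45. 146.  96. 108. 104.
  106. 106. 139.  19.  14.  12.]
 [  1.  13. 140. 103. 103. 101. 103. 144. 147. 144. 141. 107. 104. 103.
  105. 100. 146.   9.  15.   9.]
 [  1.  17. 144.  90. 101. 102. 101. 141. 138. 140. 142. 122. 103. 102.
   98. 102. 141.  15.  12.  11.]]
[[693. 146.  66.]
 [686. 146.  62.]
 [672. 143.  85.]
 [642. 130. 165.]
 [637. 131. 160.]
 [630. 131. 159.]
 [624. 131. 157.]
 [618. 131. 155.]
 [611. 130. 155.]
 [605. 130. 152.]
 [599. 130. 150.]
 [594. 131. 143.]
 [587. 131. 143.]
 [579. 130. 145.]
 [574. 131. 137.]
 [568. 131. 134.]
 [561. 130. 135.]
 [579. 148.   9.]
 [570. 147.  15.]
 [564. 147.  10.]
 [556. 146.  13.]
 [549. 146.  11.]
 [541. 146.  11.]
 [533. 145.  16.]]
```

View pics/disp_top.png

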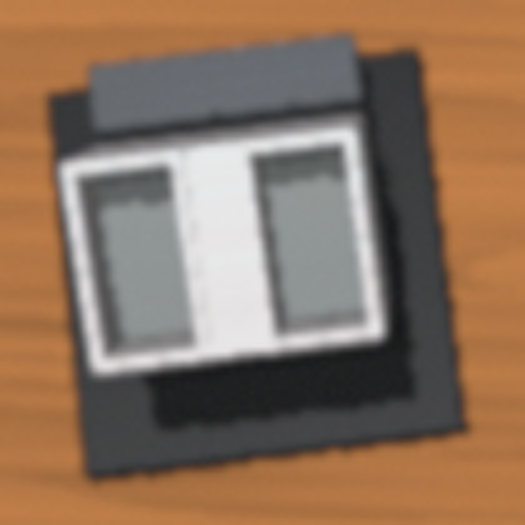

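View pics/disp_side.png

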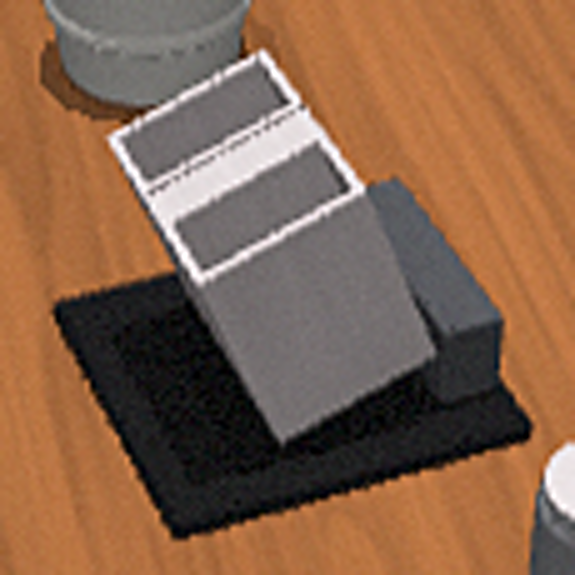

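```bash
cat >> h.py <<'E'
from scipy.spatial.transform import Rotation as Rn
def plan(p1,R1,n,s=None,cmd=None):
    """equal body rows from current pose to target; p mm"""
    from rig import state
    s=s or state()
    R0=Rn.from_quat(s["tcp_rot"]); p0=np.array(s["eef_pos"])
    rv=(R0.inv()*R1).as_rotvec()/n
    S=sum(Rn.from_rotvec(rv*k).as_matrix() for k in range(n))
    d=np.linalg.solve(S,R0.inv().apply(np.array(p1)-p0))/1000
    print("row",np.round(d,4),np.round(rv,4),"n",n,"|d|",np.linalg.norm(d).round(4),"|r|",np.linalg.norm(rv).round(3))
    return d,rv
def toolR(z,y):
    z=np.array(z,float);z/=np.linalg.norm(z);y=np.array(y,float);y-=z*(y@z);y/=np.linalg.norm(y)
    return Rn.from_matrix(np.stack([np.cross(y,z),y,z],1))
E
python3 - <<'E'
from h import *
for n in ["top","side"]:
    c=dict(np.load(f"a_{n}.npz"));W=cloud(c);g=c["img"].min(-1)
    reg=(W[...,0]>520)&(W[...,0]<690)&(W[...,1]>40)&(W[...,1]<230)
    m=reg&(g>200 if n=="top" else g>170)&(W[...,2]>115)&(W[...,2]<185)
    q=W[m]; print(n,len(q),q.min(0).round(),q.max(0).round())
    A=np.c_[q[:,:2],np.ones(len(q))]
    k=np.ones(len(q),bool)
    for _ in range(6):
        co=np.linalg.lstsq(A[k],q[k,2],rcond=None)[0];r=q[:,2]-A@co;k=abs(r)<6
    print("plane",co,"tilt",np.degrees(np.arctan(np.hypot(*co[:2]))),"yaw",np.degrees(np.arctan2(co[1],co[0])),k.sum(),r[k].std())
    # pixel rays onto that mask silhouette: use colour mask boundary
    for t in (15,):
        f=reg&(W[...,2]<25)&(W[...,2]>5)&(c["img"].max(-1)<75)
        f=cv2.morphologyEx((c["img"].max(-1)<75).astype(np.uint8)*(reg),cv2.MORPH_OPEN,np.ones((3,3)))
        ys,xs=np.nonzero(f); print("foot",cv2.minAreaRect(np.float32(W[ys,xs][W[ys,xs][:,2]<25][:,:2])))
    if n=="top":
        # rim via known plane height: pixel rect of bright mask
        mm=m.astype(np.uint8); r=cv2.minAreaRect(np.argwhere(mm)[:,::-1].astype(np.float32)); print(r)
E
```

```text
top 875 [549.  64. 124.] [650. 200. 171.]
plane [ 3.59363080e-01  5.40844363e-02 -7.32086164e+01] tilt 19.971659180407222 yaw 8.558826681342305 865 2.179307836103182
foot ((604.6675415039062, 131.98300170898438), (149.5740509033203, 183.42665100097656), 8.927905082702637)
((248.80001831054688, 199.40000915527344), (41.4276008605957, 58.544395446777344), 82.87498474121094)
side 503 [548.  58. 125.] [650. 204. 166.]
plane [ 3.54809368e-01  4.84941104e-02 -7.00043044e+01] tilt 19.702854043790605 yaw 7.782765053058377 499 1.9798720949994169
foot ((606.890869140625, 129.3850860595703), (160.65895080566406, 184.1029510498047), 6.4101362228393555)
```

Run:
```python
from h import *
ps=np.radians(8.5);t=np.radians(20)
n=np.array([-np.sin(t)*np.cos(ps),-np.sin(t)*np.sin(ps),np.cos(t)])
yd=np.array([-np.sin(ps),np.cos(ps),0])
plan(np.array([600,132,150])+n*190,toolR(-n,yd),12)
```

```text
row [-0.0341 -0.0268 -0.0017] [-0.0075 -0.0285 -0.0421] n 12 |d| 0.0434 |r| 0.051
```

```bash
python3 -m jog '[-0.0341,-0.0268,-0.0017,-0.0075,-0.0285,-0.0421,1, -0.0341,-0.0268,-0.0017,-0.0075,-0.0285,-0.0421,1, -0.0341,-0.0268,-0.0017,-0.0075,-0.0285,-0.0421,1, -0.0341,-0.0268,-0.0017,-0.0075,-0.0285,-0.0421,1, -0.0341,-0.0268,-0.0017,-0.0075,-0.0285,-0.0421,1, -0.0341,-0.0268,-0.0017,-0.0075,-0.0285,-0.0421,1, -0.0341,-0.0268,-0.0017,-0.0075,-0.0285,-0.0421,1, -0.0341,-0.0268,-0.0017,-0.0075,-0.0285,-0.0421,1, -0.0341,-0.0268,-0.0017,-0.0075,-0.0285,-0.0421,1, -0.0341,-0.0268,-0.0017,-0.0075,-0.0285,-0.0421,1, -0.0341,-0.0268,-0.0017,-0.0075,-0.0285,-0.0421,1, -0.0341,-0.0268,-0.0017,-0.0075,-0.0285,-0.0421,1]'
python3 -m jog '[0,0,0,0,0,0,1,0,0,0,0,0,0,1,0,0,0,0,0,0,1]'
python3 - <<'E'
from rig import state,capture
import cv2,numpy as np
s=state();print(s['joints'],s['eef_pos'])
c=capture("wrist"); cv2.imwrite("pics/b_wrist.png",c["img"]); np.savez("b_wrist.npz",**c)
E
```

```text
clock: 1.35
eef_pos: [537.0, 121.0, 328.7]
tcp_rot: [-0.074, 0.982, 0.013, 0.174]
wrist_force: [0.6, 0.3, 0.0]
finger_gap: 0.999
clock: 1.65
eef_pos: [535.4, 122.9, 327.7]
tcp_rot: [-0.073, 0.982, 0.013, 0.173]
wrist_force: [0.5, -0.7, 0.1]
finger_gap: 1.0
[ 0.24123355 -0.0953408  -0.14668239  1.17258915 -0.03057664  0.0869351 ] [535.35396177 122.94203999 327.72966292]
```

View pics/b_wrist.png

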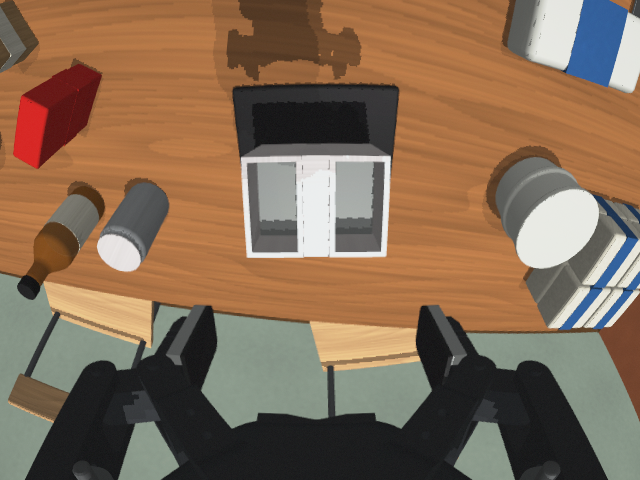

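```bash
cat >> h.py <<'E'
def proj(c,P,fish):
    E=c["extrinsics"];K=c["mtx"];q=P@E[:3,:3].T+E[:3,3];x,y,z=q[:,0],-q[:,1],-q[:,2]
    if fish:
        r=np.hypot(x,y);th=np.arctan2(r,z);k=np.where(r>1e-9,th/np.maximum(r,1e-9),0);a,b=x*k,y*k
    else: a,b=x/z,y/z
    return np.stack([K[0,0]*a+K[0,2],K[1,1]*b+K[1,2]],1)
def wellaxes(ps,t=np.radians(20)):
    yd=np.array([-np.sin(ps),np.cos(ps),0]);n=np.array([-np.sin(t)*np.cos(ps),-np.sin(t)*np.sin(ps),np.cos(t)])
    return np.cross(yd,n),yd,n
E
cat > fit.py <<'E'
from h import *
from scipy.optimize import minimize
g=np.arange(-56,56.1,1);G=np.arange(-75,75.1,1)
X,Y=np.meshgrid(g,G);X=X.ravel();Y=Y.ravel()
outer=(abs(X)<46.25)&(abs(Y)<64.25)
well=(abs(X)<41.25)&(abs(abs(Y)-38)<21.25)
lab=outer&~well
near=(abs(X)<50)&(abs(Y)<68)
def score(p,c,fish,img,z0=150):
    ex,ey,n=wellaxes(p[2]/10*np.pi/18)  # p2 in deg
    P=np.array([p[0],p[1],z0])+X[:,None]*ex+Y[:,None]*ey
    u=proj(c,P,fish).astype(np.float32)
    v=cv2.remap(img,u[:,0],u[:,1],cv2.INTER_LINEAR).ravel()
    return -np.corrcoef(v[near],lab[near])[0,1]
for n,f in [("a_top",0),("a_side",0),("b_wrist",1)]:
    c=dict(np.load(n+".npz"))
    img=cv2.GaussianBlur(c["img"].min(-1).astype(np.float32),(0,0),.7)
    for z0 in (148,150,152):
        best=min((minimize(score,[600+a,132+b,8],args=(c,f,img,z0),method="Nelder-Mead",options=dict(initial_simplex=[[600+a,132+b,8],[606+a,132+b,8],[600+a,138+b,8],[600+a,132+b,11]])) for a in(-5,5) for b in (-5,5)),key=lambda r:r.fun)
        print(n,z0,best.x.round(2),round(best.fun,3))
E
python3 fit.py
```

```text
a_top 148 [600.11 132.72   8.94] -0.865
a_top 150 [599.66 132.43   8.93] -0.862
a_top 152 [599.21 132.15   8.95] -0.859
a_side 148 [598.56 132.8    8.79] -0.881
a_side 150 [597.94 130.12   8.75] -0.876
a_side 152 [597.4  127.53   8.69] -0.87
b_wrist 148 [599.9  132.83   8.96] -0.85
b_wrist 150 [598.55 132.62   8.96] -0.84
b_wrist 152 [597.22 132.41   8.94] -0.808
```

Run:
```python
from h import *
a=np.radians(124.4)
plan([466,-280,230],toolR([0,0,-1],[np.cos(a),np.sin(a),0]),12)
```

```text
row [ 0.0187 -0.0295  0.0052] [-0.0065  0.0286 -0.0372] n 12 |d| 0.0353 |r| 0.047
```

```bash
python3 -m jog '[0.0187,-0.0295,0.0052,-0.0065,0.0286,-0.0372,1, 0.0187,-0.0295,0.0052,-0.0065,0.0286,-0.0372,1, 0.0187,-0.0295,0.0052,-0.0065,0.0286,-0.0372,1, 0.0187,-0.0295,0.0052,-0.0065,0.0286,-0.0372,1, 0.0187,-0.0295,0.0052,-0.0065,0.0286,-0.0372,1, 0.0187,-0.0295,0.0052,-0.0065,0.0286,-0.0372,1, 0.0187,-0.0295,0.0052,-0.0065,0.0286,-0.0372,1, 0.0187,-0.0295,0.0052,-0.0065,0.0286,-0.0372,1, 0.0187,-0.0295,0.0052,-0.0065,0.0286,-0.0372,1, 0.0187,-0.0295,0.0052,-0.0065,0.0286,-0.0372,1, 0.0187,-0.0295,0.0052,-0.0065,0.0286,-0.0372,1, 0.0187,-0.0295,0.0052,-0.0065,0.0286,-0.0372,1]'
python3 -m jog '[0,0,0,0,0,0,1,0,0,0,0,0,0,1,0,0,0,0,0,0,1]'
python3 - <<'E'
from rig import state,capture
import cv2,numpy as np
from h import *
s=state();print(s['joints'],s['eef_pos'],Rn.from_quat(s['tcp_rot']).as_matrix().round(3))
c=capture("wrist"); cv2.imwrite("pics/c_wrist.png",c["img"]); np.savez("c_wrist.npz",**c)
E
```

```text
clock: 2.9
eef_pos: [466.1, -280.5, 229.6]
tcp_rot: [-0.297, 0.955, 0.0, -0.0]
wrist_force: [0.3, -0.5, -0.1]
finger_gap: 1.0
clock: 3.2
eef_pos: [466.4, -279.1, 230.1]
tcp_rot: [-0.296, 0.955, 0.0, 0.001]
wrist_force: [0.3, 0.6, -0.1]
finger_gap: 1.004
[-5.39801475e-01  1.60838194e-01 -3.85219258e-02  1.37083308e+00
  9.92532181e-04 -1.14075058e+00] [ 466.39459096 -279.12264966  230.07199725] [[-0.825 -0.565  0.001]
 [-0.565  0.825  0.001]
 [-0.001 -0.    -1.   ]]
```

View pics/c_wrist.png

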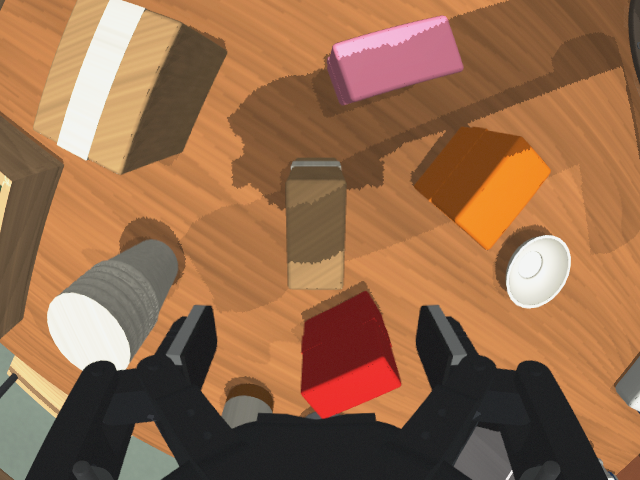

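```bash
cat >> h.py <<'E'
def cloudf(c):
    z=c["range_z"].astype(float);K=c["mtx"];h,w=z.shape
    u,v=np.meshgrid(np.arange(w),np.arange(h));a=(u-K[0,2])/K[0,0];b=(v-K[1,2])/K[1,1]
    th=np.hypot(a,b);k=np.where(th>1e-9,np.tan(np.minimum(th,1.5))/np.maximum(th,1e-9),1)
    P=np.stack([a*k*z,-b*k*z,-z],-1);E=c["extrinsics"];W=(P-E[:3,3])@E[:3,:3];W[(z<=0)|(th>1.4)]=np.nan
    return W
E
python3 - <<'E'
from h import *
c=dict(np.load("c_wrist.npz"));W=cloudf(c)
m=(abs(W[...,2]-120)<7)&(np.hypot(W[...,0]-466,W[...,1]+280)<60)
q=W[m];print(len(q),np.median(q[:,2]));r=cv2.minAreaRect(q[:,:2].astype(np.float32));print(r)
P=np.array([466.4,-279.1]);a=np.radians(34.4);e=np.array([[np.cos(a),np.sin(a)],[-np.sin(a),np.cos(a)]])
l=(q[:,:2]-P)@e.T;print(np.percentile(l,[0.5,99.5],axis=0))
E
```

```text
6581 119.61824523963973
((466.114013671875, -279.53680419921875), (80.0903091430664, 40.532569885253906), 34.18120193481445)
[[-40.19412469 -20.17364139]
 [ 38.72717302  19.72984378]]
```

```bash
python3 -m jog '[0.0002,-0.0003,0.034,0,0,0,1, 0,0,0.034,0,0,0,1, 0,0,0.034,0,0,0,1, 0,0,0.022,0,0,0,1, 0,0,0.01,0,0,0,1, 0,0,0,0,0,0,1]'
python3 -m jog '[0,0,0,0,0,0,-1, 0,0,0,0,0,0,-1, 0,0,0,0,0,0,-1, 0,0,0,0,0,0,-1, 0,0,0,0,0,0,-1, 0,0,0,0,0,0,-1, 0,0,0,0,0,0,-1, 0,0,0,0,0,0,-1]' 60
python3 -m jog '[0,0,0,0,0,0,-1, 0,0,0,0,0,0,-1]' 60
```

```text
clock: 3.85
eef_pos: [465.9, -279.7, 95.2]
tcp_rot: [-0.296, 0.955, 0.001, -0.0]
wrist_force: [-0.2, -0.3, 0.2]
finger_gap: 1.0
clock: 4.65
eef_pos: [467.0, -281.1, 97.2]
tcp_rot: [-0.295, 0.955, -0.001, 0.001]
wrist_force: [-0.8, 2.6, 6.7]
finger_gap: 0.463
clock: 4.85
eef_pos: [467.0, -281.1, 97.2]
tcp_rot: [-0.295, 0.955, -0.001, 0.001]
wrist_force: [-1.5, 1.3, 5.9]
finger_gap: 0.454
```

```bash
python3 -m jog '[0,0,-0.02,0,0,0,-1, 0,0,-0.045,0,0,0,-1, 0,0,-0.045,0,0,0,-1, 0,0,-0.045,0,0,0,-1, 0,0,-0.04,0,0,0,-1, 0,0,0,0,0,0,-1, 0,0,0,0,0,0,-1]'
python3 - <<'E'
from h import *
from rig import capture
c=capture("wrist"); cv2.imwrite("pics/d_wrist.png",c["img"]); np.savez("d_wrist.npz",**c)
ex,ey,n=wellaxes(np.radians(8.93))
M=np.array([599.3,132.7,149.5])
print(ex,ey,n)
plan(M-38*ey+n*(97+45),toolR(-n,ey),12)
E
```

```text
clock: 5.55
eef_pos: [466.6, -281.2, 291.5]
tcp_rot: [-0.295, 0.955, -0.001, 0.001]
wrist_force: [0.3, -0.6, -2.2]
finger_gap: 0.456
[0.92830235 0.14586629 0.34202014] [-0.15522766  0.98787872  0.        ] [-0.33787442 -0.05309099  0.93969262]
row [-0.0188  0.0256  0.0033] [ 0.0065 -0.0286  0.0366] n 12 |d| 0.032 |r| 0.047
```

View pics/d_wrist.png

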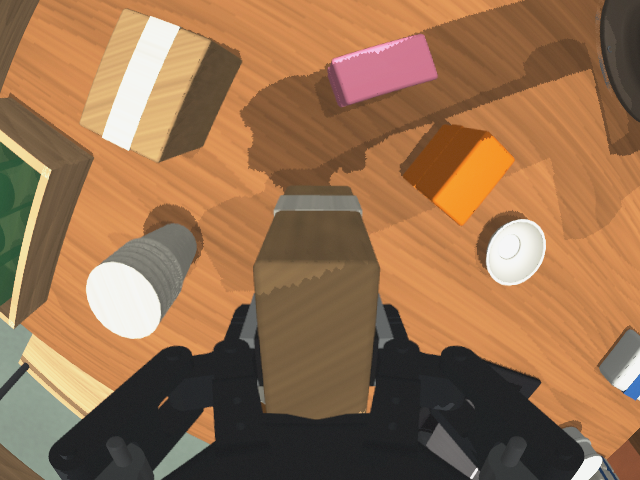

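```bash
cat > held.py <<'E'
import sys
from h import *
from rig import state
def held(c,s):
    W=cloudf(c);R=Rn.from_quat(s["tcp_rot"]).as_matrix();T=(W-np.array(s["eef_pos"]))@R
    return T
if __name__=="__main__":
    c=dict(np.load(sys.argv[1]));s=state();T=held(c,s)
    b=c["img"].astype(int)
    m=(abs(T[...,1])<27)&(T[...,2]>-40)&(T[...,2]<110)&(abs(T[...,0])<60)
    top=m&(abs(T[...,2]+23)<10);top[:]=top
    v,u=np.nonzero(m);
    # side face: rows 195..258
    f=np.zeros_like(m);f[192:262,262:375]=1;f&=m
    q=T[f]
    for name,q in(("face",q),):
        A=np.c_[q[:,1:],np.ones(len(q))];k=np.ones(len(q),bool)
        for _ in range(5):
            co=np.linalg.lstsq(A[k],q[k,0],rcond=None)[0];r=q[:,0]-A@co;k=abs(r)<3
        print("x=a*y+b*z+c",co.round(4),k.sum(),len(q),"zrange",q[k,2].min(),q[k,2].max())
        for lo in range(-20,100,15):
            w=q[k&(q[:,2]>lo)&(q[:,2]<lo+15)]
            if len(w)>5: print(lo,np.percentile(w[:,1],[1,99]).round(1))
    t=np.zeros_like(m);t[268:330,262:372]=1;t&=m;q=T[t]
    print("top z",np.median(q[:,2]),np.percentile(q[:,1],[1,99]))
E
python3 held.py d_wrist.npz
```

```text
x=a*y+b*z+c [-2.90000e-03  3.00000e-03  3.90548e+01] 6686 6687 zrange -23.70168939184473 79.15286370545016
-20 [-18.   18.2]
-5 [-18.7  18.6]
10 [-18.5  18.8]
25 [-19.4  20. ]
40 [-19.4  20. ]
55 [-19.2  20. ]
70 [-18.   19.2]
top z -24.127327300853615 [-17.26521959  16.9407624 ]
```

```bash
python3 -m jog '[-0.0188,0.0256,0.0033,0.0065,-0.0286,0.0366,-1, -0.0188,0.0256,0.0033,0.0065,-0.0286,0.0366,-1, -0.0188,0.0256,0.0033,0.0065,-0.0286,0.0366,-1, -0.0188,0.0256,0.0033,0.0065,-0.0286,0.0366,-1, -0.0188,0.0256,0.0033,0.0065,-0.0286,0.0366,-1, -0.0188,0.0256,0.0033,0.0065,-0.0286,0.0366,-1, -0.0188,0.0256,0.0033,0.0065,-0.0286,0.0366,-1, -0.0188,0.0256,0.0033,0.0065,-0.0286,0.0366,-1, -0.0188,0.0256,0.0033,0.0065,-0.0286,0.0366,-1, -0.0188,0.0256,0.0033,0.0065,-0.0286,0.0366,-1, -0.0188,0.0256,0.0033,0.0065,-0.0286,0.0366,-1, -0.0188,0.0256,0.0033,0.0065,-0.0286,0.0366,-1]'
python3 -m jog '[0,0,0,0,0,0,-1,0,0,0,0,0,0,-1,0,0,0,0,0,0,-1,0,0,0,0,0,0,-1]'
python3 - <<'E'
from h import *
from rig import capture,state
s=state();print(s['joints'],s['wrist_force'],s['moment'])
c=capture("wrist"); cv2.imwrite("pics/e_wrist.png",c["img"]); np.savez("e_wrist.npz",**c)
c=capture("side"); np.savez("e_side.npz",**c);cv2.imwrite("pics/e_side.png",cv2.resize(c["img"][60:260,220:430],None,fx=3.,fy=3.))
ex,ey,n=wellaxes(np.radians(8.93))
M=np.array([599.3,132.7,149.5])
plan(M-38*ey+n*(97+45),toolR(-n,ey),1)
E
python3 held.py e_wrist.npz
```

```text
clock: 6.8
eef_pos: [556.2, 88.5, 281.0]
tcp_rot: [-0.076, 0.982, 0.013, 0.172]
wrist_force: [0.2, -0.4, -1.5]
finger_gap: 0.464
clock: 7.2
eef_pos: [556.8, 86.5, 283.0]
tcp_rot: [-0.076, 0.982, 0.013, 0.173]
wrist_force: [0.0, -0.4, -1.0]
finger_gap: 0.46
[ 1.54395518e-01 -7.60077852e-02 -2.27329693e-01  1.07106424e+00
 -5.26038779e-04 -5.44734387e-04] [ 0.03829546 -0.4369755  -1.00110087] [-0.06785911  0.49885974  0.03637056]
row [-0.0001  0.001   0.0007] [-0.001   0.0004 -0.001 ] n 1 |d| 0.0013 |r| 0.001
x=a*y+b*z+c [-3.10000e-03  5.40000e-03  3.99787e+01] 6696 6697 zrange -21.712883564523846 86.06249958051417
-20 [-17.   18.8]
-5 [-18.1  19.3]
10 [-17.8  19.6]
25 [-18.5  20.8]
40 [-18.6  20.7]
55 [-18.6  21.2]
70 [-17.   19.9]
top z -22.240074516896016 [-16.63796379  17.5551795 ]
```

View pics/e_wrist.png

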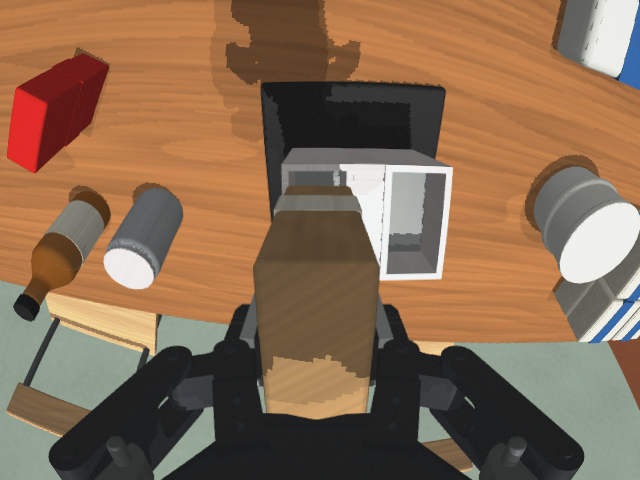

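View pics/e_side.png

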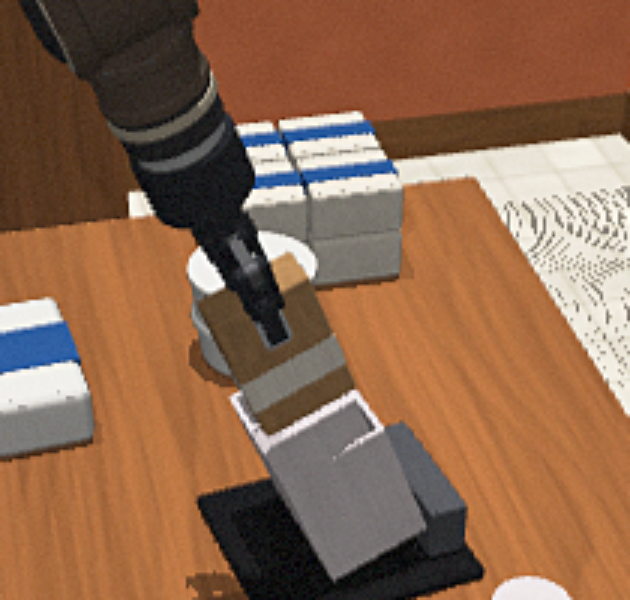

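```bash
cat > rel.py <<'E'
import sys
from h import *
from scipy.optimize import minimize
def run(fn,side,z0s=(146,148,150,152)):
    c=dict(np.load(fn));W=cloudf(c)
    X,Y=[a.ravel() for a in np.meshgrid(np.arange(-56,56.1,1),np.arange(-75,75.1,1))]
    lab=(abs(X)<46.25)&(abs(Y)<64.25)&~((abs(X)<41.25)&(abs(abs(Y)-38)<21.25))
    near=(abs(X)<50)&(abs(Y)<68)
    img=cv2.GaussianBlur(c["img"].min(-1).astype(np.float32),(0,0),.7)
    occ=np.zeros((480,640),np.uint8);occ[183:,:392]=1 if side=="r" else 0
    if side=="l": occ[183:,245:]=1
    occ[300:]=1
    def uv(p,z0):
        ex,ey,n=wellaxes(np.radians(p[2]));return proj(c,np.array([p[0],p[1],z0])+X[:,None]*ex+Y[:,None]*ey,1).astype(np.float32)
    u=uv([599.3,132.7,8.93],149.5);ui=np.clip(u.round().astype(int),0,[639,479])
    ok=near&(occ[ui[:,1],ui[:,0]]==0)
    def sc(p,z0):
        u=uv(p,z0);v=cv2.remap(img,u[:,0],u[:,1],cv2.INTER_LINEAR).ravel();return -np.corrcoef(v[ok],lab[ok])[0,1]
    # depth height of rim
    ex,ey,n=wellaxes(np.radians(8.93))
    rimok=ok&(((abs(X)<45)&(abs(abs(Y)-38)>22.5)&(abs(Y)<63))|((abs(X)>42.5)&(abs(X)<45)&(abs(Y)<63)))
    d=(W[ui[rimok][:,1],ui[rimok][:,0]]-np.array([599.3,132.7,149.5]))@n
    d=d[abs(d)<8];print("rim depth offset along n:",np.median(d).round(2),len(d))
    zr=149.5+np.median(d)/n[2]
    for z0 in z0s+(zr,):
        r=min((minimize(sc,[599+a,132.7+b,8.9],args=(z0,),method="Nelder-Mead",options=dict(initial_simplex=[[596+a,132+b,8],[602+a,132+b,9],[599+a,136+b,9],[599+a,132+b,10.5]])) for a in(-2,2) for b in(-2,2)),key=lambda r:r.fun)
        print(z0,r.x.round(2),round(r.fun,3))
    ex,ey,n=wellaxes(np.radians(r.x[2]));o=np.array([r.x[0],r.x[1],zr])+ey*(-38 if side=="r" else 38)
    q=(W-o)@np.stack([ex,ey,n],1)   # well frame
    f=np.zeros((480,640),bool);f[192:262,262:375]=1
    f&=(abs(q[...,0]+40)<8)&(abs(q[...,1])<28);w=q[f]
    A=np.c_[w[:,1:],np.ones(len(w))];k=np.ones(len(w),bool)
    for _ in range(5):
        co=np.linalg.lstsq(A[k],w[k,0],rcond=None)[0];rr=w[:,0]-A@co;k=abs(rr)<2.5
    w=w[k];print("face x=a*y+b*z+c",co.round(4),"carton dx at z=0:",(co[2]+40).round(2),"n",len(w),"z",np.percentile(w[:,2],[.5,99.5]).round(1))
    zl=w[:,2]
    for lo in range(-30,150,12):
        t=w[(zl>lo)&(zl<lo+12)]
        if len(t)>150: e=np.percentile(t[:,1],[1,99]);print(lo,e.round(1),"mid",e.mean().round(2))
if __name__=="__main__": run(sys.argv[1],sys.argv[2])
E
python3 rel.py e_wrist.npz r
```

```text
rim depth offset along n: -0.08 816
146 [600.96 134.38   8.73] -0.736
148 [599.84 133.35   8.8 ] -0.746
150 [598.68 132.36   8.78] -0.736
152 [597.58 131.36   8.81] -0.706
149.41648323948598 [599.02 132.65   8.81] -0.741
face x=a*y+b*z+c [ 1.90000e-03  5.10000e-03 -4.04165e+01] carton dx at z=0: -0.42 n 6693 z [ 66.2 163.3]
66 [-18.8  19. ] mid 0.12
78 [-19.9  19.9] mid -0.01
90 [-19.8  19.5] mid -0.13
102 [-19.7  19.6] mid -0.05
114 [-18.8  18.5] mid -0.16
126 [-19.3  18.2] mid -0.53
138 [-19.2  18.1] mid -0.55
```

Rim and held carton, both in the wrist view, agree to about 0.5 mm and 0.5°. Advancing.

```bash
python3 -m jog '[0.0003,0,0.015,0,0,0,-1, 0,0,0.015,0,0,0,-1, 0,0,0.008,0,0,0,-1, 0,0,0,0,0,0,-1]'
python3 -m jog '[0,0,0.004,0,0,0,-1, 0,0,0.004,0,0,0,-1, 0,0,0.004,0,0,0,-1, 0,0,0.003,0,0,0,-1, 0,0,0,0,0,0,-1]'
python3 - <<'E'
from h import *
from rig import state,capture
s=state();R=Rn.from_quat(s["tcp_rot"]);print("tool force",R.inv().apply(s["wrist_force"]).round(1),s["moment"].round(2))
c=capture("side");cv2.imwrite("pics/f_side.png",cv2.resize(c["img"][60:260,220:430],None,fx=3.,fy=3.))
E
```

```text
clock: 7.7
eef_pos: [569.3, 88.9, 246.6]
tcp_rot: [-0.076, 0.982, 0.013, 0.172]
wrist_force: [0.4, -0.2, -1.3]
finger_gap: 0.464
clock: 8.2
eef_pos: [574.9, 90.1, 233.5]
tcp_rot: [-0.077, 0.982, 0.013, 0.173]
wrist_force: [-0.4, -0.8, -2.0]
finger_gap: 0.462
tool force [ 1.2 -0.7  1.7] [-0.25  0.39 -0.01]
```

View pics/f_side.png

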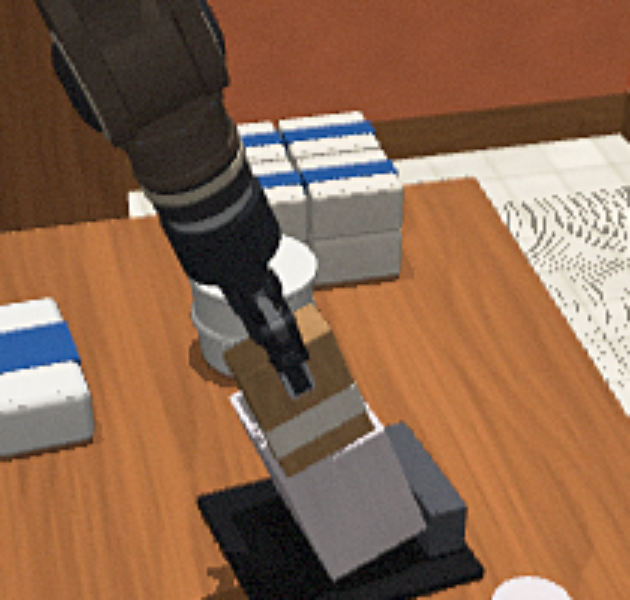

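The carton's lower edge is cut off exactly along the right well's near rim (crop 290,475 → 370,435). So it has entered the mouth. Pushing on in small steps.

```bash
cat > st.py <<'E'
from h import *
from rig import state
s=state();R=Rn.from_quat(s["tcp_rot"]);print("toolF",R.inv().apply(s["wrist_force"]).round(1),"toolM",R.inv().apply(s["moment"]).round(2))
ex,ey,n=wellaxes(np.radians(8.9));B=np.stack([ex,ey,n],1)
for nm,k in(("r",-38),("l",38)):
    q=(np.array(s["eef_pos"])-(np.array([599.2,132.6,149.4])+k*ey))@B;print(nm,"tcp in well",q.round(1),"carton bottom depth",round(97-q[2],1))
E=Rn.from_matrix(np.stack([-ex,ey,-n],1));print("rot err",(E.inv()*R).as_rotvec().round(4))
E
python3 -m jog '[0,0,0.004,0,0,0,-1, 0,0,0.004,0,0,0,-1, 0,0,0.003,0,0,0,-1, 0,0,0,0,0,0,-1]';python3 st.py
python3 -m jog '[0,0,0.003,0,0,0,-1, 0,0,0.003,0,0,0,-1, 0,0,0,0,0,0,-1]'; python3 st.py
```

```text
clock: 8.65
eef_pos: [578.5, 90.7, 222.8]
tcp_rot: [-0.077, 0.982, 0.013, 0.173]
wrist_force: [-0.3, -0.7, -1.7]
finger_gap: 0.466
toolF [ 1.  -0.7  1.4] toolM [ 0.31  0.44 -0.04]
r tcp in well [-0.2 -0.2 78.2] carton bottom depth 18.8
l tcp in well [ -0.2 -76.2  78.2] carton bottom depth 18.8
rot err [ 0.0005  0.     -0.0006]
clock: 8.95
eef_pos: [580.6, 91.0, 217.4]
tcp_rot: [-0.077, 0.982, 0.013, 0.173]
wrist_force: [-0.6, -1.8, -1.8]
finger_gap: 0.466
toolF [ 1.5 -1.7  1.4] toolM [ 0.32  0.4  -0.02]
r tcp in well [-0.  -0.2 72.4] carton bottom depth 24.6
l tcp in well [ -0.  -76.2  72.4] carton bottom depth 24.6
rot err [ 0.0005 -0.0004 -0.0006]
```

Inside freely. Now to the plate.

```bash
python3 -m jog '[0,0,0.002,0,0,0,-1, 0,0,0.002,0,0,0,-1, 0,0,0,0,0,0,-1]';python3 st.py
python3 -m jog '[0,0,0.002,0,0,0,-1, 0,0,0,0,0,0,-1]'; python3 st.py
python3 -m jog '[0,0,0.002,0,0,0,-1, 0,0,0,0,0,0,-1]'; python3 st.py
```

```text
clock: 9.25
eef_pos: [582.0, 91.2, 213.9]
tcp_rot: [-0.077, 0.982, 0.013, 0.173]
wrist_force: [1.0, -1.2, -1.4]
finger_gap: 0.463
toolF [-0.3 -1.3  1.6] toolM [ 0.38  0.38 -0.04]
r tcp in well [ 0.1 -0.2 68.6] carton bottom depth 28.4
l tcp in well [  0.1 -76.2  68.6] carton bottom depth 28.4
rot err [ 0.0004 -0.0006 -0.0006]
clock: 9.45
eef_pos: [582.7, 91.3, 212.1]
tcp_rot: [-0.077, 0.982, 0.013, 0.174]
wrist_force: [0.5, -1.9, -2.2]
finger_gap: 0.462
toolF [ 0.6 -1.9  2.2] toolM [ 0.41  0.31 -0.05]
r tcp in well [ 0.2 -0.2 66.7] carton bottom depth 30.3
l tcp in well [  0.2 -76.2  66.7] carton bottom depth 30.3
rot err [ 0.0004 -0.0008 -0.0007]
clock: 9.65
eef_pos: [583.4, 91.5, 210.2]
tcp_rot: [-0.077, 0.982, 0.013, 0.174]
wrist_force: [0.6, -2.0, -2.5]
finger_gap: 0.464
toolF [ 0.6 -2.1  2.4] toolM [ 0.42  0.27 -0.06]
r tcp in well [ 0.1 -0.2 64.7] carton bottom depth 32.3
l tcp in well [  0.1 -76.2  64.7] carton bottom depth 32.3
rot err [ 0.0004 -0.0008 -0.0007]
```

```bash
for i in 1 2; do :; done; python3 -m jog '[0,0,0.002,0,0,0,-1, 0,0,0,0,0,0,-1]'; python3 st.py
python3 -m jog '[0,0,0.002,0,0,0,-1, 0,0,0,0,0,0,-1]'; python3 st.py
```

```text
clock: 9.85
eef_pos: [584.1, 91.5, 208.3]
tcp_rot: [-0.077, 0.982, 0.013, 0.174]
wrist_force: [1.6, -0.7, -2.2]
finger_gap: 0.46
toolF [-0.6 -1.   2.6] toolM [ 0.45  0.27 -0.02]
r tcp in well [ 0.1 -0.2 62.7] carton bottom depth 34.3
l tcp in well [  0.1 -76.2  62.7] carton bottom depth 34.3
rot err [ 0.0004 -0.0007 -0.0006]
clock: 10.05
eef_pos: [584.7, 91.7, 206.4]
tcp_rot: [-0.077, 0.982, 0.013, 0.173]
wrist_force: [1.3, -0.9, -1.8]
finger_gap: 0.461
toolF [-0.5 -1.1  2.1] toolM [ 0.47  0.31 -0.02]
r tcp in well [ 0.1 -0.2 60.6] carton bottom depth 36.4
l tcp in well [  0.1 -76.2  60.6] carton bottom depth 36.4
rot err [ 0.0004 -0.0007 -0.0007]
```

```bash
python3 - <<'E'
from h import *
from rig import state,capture
c=capture("side");cv2.imwrite("pics/g_side.png",cv2.resize(c["img"][100:260,260:420],None,fx=3.7,fy=3.7))
c=capture("wrist"); cv2.imwrite("pics/g_wrist.png",c["img"]); np.savez("g_wrist.npz",**c)
E
python3 rel.py g_wrist.npz r
```

```text
rim depth offset along n: -0.73 1013
146 [600.91 135.07   8.71] -0.722
148 [599.88 133.82   8.67] -0.72
150 [598.89 132.47   8.75] -0.715
152 [597.86 131.02   8.76] -0.705
148.7229861875527 [599.55 133.29   8.78] -0.719
face x=a*y+b*z+c [ 7.00000e-04  7.20000e-03 -4.00484e+01] carton dx at z=0: -0.05 n 6844 z [-6.  82.5]
-6 [-26.8  27.6] mid 0.4
6 [-19.9  19.8] mid -0.04
18 [-19.8  19.7] mid -0.01
30 [-18.7  18.6] mid -0.03
42 [-19.   18.5] mid -0.28
54 [-19.2  18.2] mid -0.49
66 [-18.3  18. ] mid -0.15
78 [-17.3  17.2] mid -0.09
```

View pics/g_side.png

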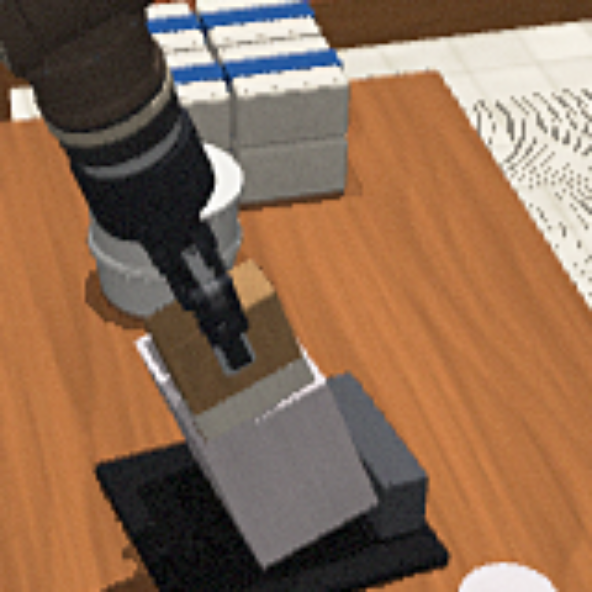

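View pics/g_wrist.png

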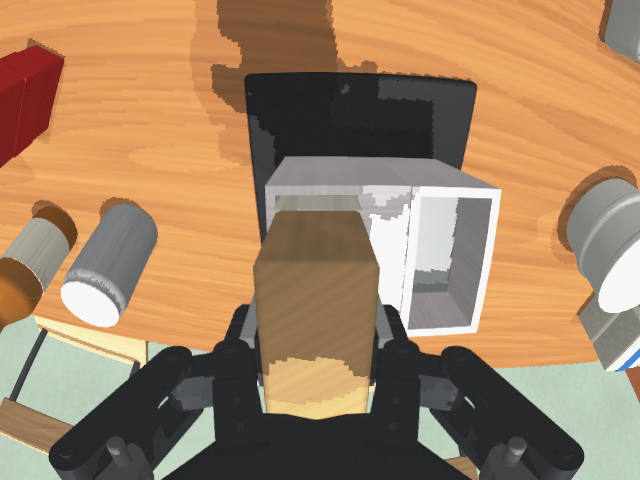

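The depth map puts both plate tops about 43 mm below the rim, so no contact is expected yet. Continuing.

```bash
python3 -m jog '[0,0,0.002,0,0,0,-1, 0,0,0.002,0,0,0,-1, 0,0,0,0,0,0,-1]'; python3 st.py|grep -v l:
python3 -m jog '[0,0,0.002,0,0,0,-1, 0,0,0,0,0,0,-1]'; python3 st.py
python3 -m jog '[0,0,0.0015,0,0,0,-1, 0,0,0,0,0,0,-1]'; python3 st.py
```

```text
clock: 10.45
eef_pos: [586.1, 91.9, 202.7]
tcp_rot: [-0.077, 0.982, 0.013, 0.174]
wrist_force: [1.0, -1.1, -1.9]
finger_gap: 0.458
toolF [-0.1 -1.3  2.1] toolM [ 0.51  0.31 -0.02]
r tcp in well [ 0.1 -0.2 56.7] carton bottom depth 40.3
l tcp in well [  0.1 -76.2  56.7] carton bottom depth 40.3
rot err [ 0.0004 -0.0008 -0.0007]
clock: 10.65
eef_pos: [586.7, 92.0, 201.4]
tcp_rot: [-0.077, 0.982, 0.013, 0.174]
wrist_force: [-2.4, -1.8, 2.5]
finger_gap: 0.459
toolF [ 1.7 -1.4 -3.3] toolM [ 0.46  0.67 -0.11]
r tcp in well [ 0.2 -0.2 55.2] carton bottom depth 41.8
l tcp in well [  0.2 -76.2  55.2] carton bottom depth 41.8
rot err [ 0.0004 -0.0012 -0.0007]
clock: 10.85
eef_pos: [587.3, 92.1, 199.9]
tcp_rot: [-0.077, 0.982, 0.013, 0.174]
wrist_force: [-3.2, -2.5, 5.0]
finger_gap: 0.463
toolF [ 1.7 -2.  -5.9] toolM [ 0.46  0.83 -0.06]
r tcp in well [ 0.3 -0.2 53.7] carton bottom depth 43.3
l tcp in well [  0.3 -76.2  53.7] carton bottom depth 43.3
rot err [ 0.0003 -0.0013 -0.0007]
```

```bash
python3 -m jog '[0,0,0.002,0,0,0,-1, 0,0,0,0,0,0,-1]'; python3 st.py|grep -v l:
python3 -m jog '[0,0,0.002,0,0,0,-1, 0,0,0,0,0,0,-1]'; python3 st.py
python3 -m jog '[0,0,0.002,0,0,0,-1, 0,0,0,0,0,0,-1]'; python3 st.py
```

```text
clock: 11.05
eef_pos: [588.0, 92.2, 197.8]
tcp_rot: [-0.077, 0.982, 0.013, 0.174]
wrist_force: [-2.5, -2.4, 3.5]
finger_gap: 0.464
toolF [ 1.5 -2.  -4.2] toolM [ 0.46  0.75 -0.03]
r tcp in well [ 0.3 -0.2 51.4] carton bottom depth 45.6
l tcp in well [  0.3 -76.2  51.4] carton bottom depth 45.6
rot err [ 0.0003 -0.0011 -0.0007]
clock: 11.25
eef_pos: [588.7, 92.3, 195.8]
tcp_rot: [-0.077, 0.982, 0.013, 0.174]
wrist_force: [-2.8, -2.4, 2.4]
finger_gap: 0.459
toolF [ 2.1 -1.9 -3.3] toolM [ 0.49  0.67 -0.06]
r tcp in well [ 0.3 -0.2 49.2] carton bottom depth 47.8
l tcp in well [  0.3 -76.2  49.2] carton bottom depth 47.8
rot err [ 0.0003 -0.001  -0.0007]
clock: 11.45
eef_pos: [589.4, 92.4, 193.8]
tcp_rot: [-0.077, 0.982, 0.013, 0.174]
wrist_force: [-3.0, -1.7, 3.1]
finger_gap: 0.46
toolF [ 2.  -1.2 -4. ] toolM [ 0.47  0.54 -0.05]
r tcp in well [ 0.2 -0.2 47.1] carton bottom depth 49.9
l tcp in well [  0.2 -76.2  47.1] carton bottom depth 49.9
rot err [ 0.0003 -0.0009 -0.0006]
```

Force stays at 4–6 N while the carton advances, so the right well gives. Continuing until the fingertips near the rim.

```bash
python3 -m jog '[0,0,0.003,0,0,0,-1, 0,0,0.003,0,0,0,-1, 0,0,0.003,0,0,0,-1, 0,0,0,0,0,0,-1]'; python3 st.py|grep -v l:
python3 -m jog '[0,0,0.003,0,0,0,-1, 0,0,0.003,0,0,0,-1, 0,0,0.003,0,0,0,-1, 0,0,0,0,0,0,-1]'; python3 st.py
python3 - <<'E'
from h import *
from rig import capture
c=capture("wrist"); cv2.imwrite("pics/h_wrist.png",c["img"]); np.savez("h_wrist.npz",**c)
c=capture("side");cv2.imwrite("pics/h_side.png",cv2.resize(c["img"][100:260,260:420],None,fx=3.7,fy=3.7))
E
python3 held.py h_wrist.npz
```

```text
clock: 11.85
eef_pos: [592.5, 92.9, 185.1]
tcp_rot: [-0.077, 0.982, 0.013, 0.173]
wrist_force: [-0.6, -0.2, 1.1]
finger_gap: 0.461
toolF [ 0.2 -0.1 -1.2] toolM [ 0.41  0.33 -0.07]
r tcp in well [ 0.2 -0.2 37.9] carton bottom depth 59.1
l tcp in well [  0.2 -76.2  37.9] carton bottom depth 59.1
rot err [ 0.0003 -0.0007 -0.0006]
clock: 12.25
eef_pos: [595.5, 93.4, 176.7]
tcp_rot: [-0.077, 0.982, 0.013, 0.174]
wrist_force: [-0.6, -1.1, 1.4]
finger_gap: 0.464
toolF [ 0.2 -1.  -1.5] toolM [ 0.46  0.19 -0.05]
r tcp in well [ 0.2 -0.2 29. ] carton bottom depth 68.0
l tcp in well [  0.2 -76.2  29. ] carton bottom depth 68.0
rot err [ 0.0003 -0.0008 -0.0007]
x=a*y+b*z+c [-4.00000e-03  1.88000e-02  3.96731e+01] 5728 7879 zrange -22.410763793833016 41.58536049342386
-20 [-17.1  18.8]
-5 [-18.   19.2]
10 [-17.9  19.6]
25 [-22.8  25.4]
top z -22.5911739111895 [-16.64430166  17.61308644]
```

View pics/h_side.png

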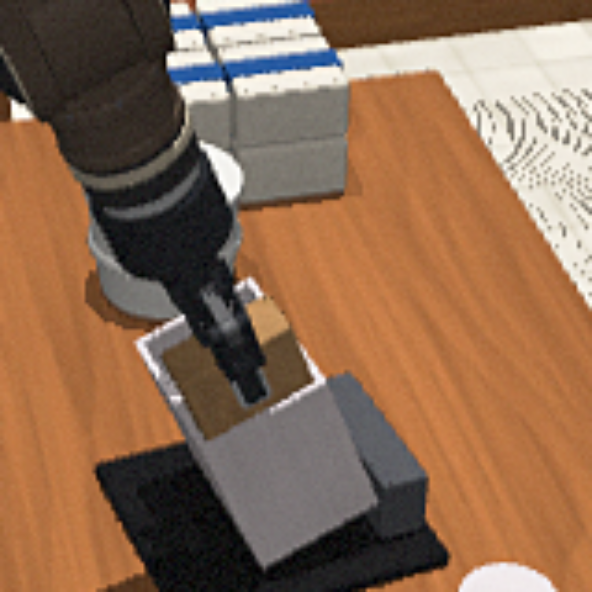

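```bash
python3 -m jog '[0,0,0.003,0,0,0,-1, 0,0,0.002,0,0,0,-1, 0,0,0,0,0,0,-1]'; python3 st.py|grep -v l:
python3 -m jog '[0,0,0,0,0,0,0.3, 0,0,0,0,0,0,0.3, 0,0,0,0,0,0,0.6, 0,0,0,0,0,0,1, 0,0,0,0,0,0,1, 0,0,0,0,0,0,1]'
python3 -m jog '[0,0,-0.02,0,0,0,1, 0,0,-0.03,0,0,0,1, 0,0,-0.03,0,0,0,1, 0,0,0,0,0,0,1, 0,0,0,0,0,0,1]'; python3 st.py
python3 - <<'E'
from h import *
from rig import capture
c=capture("wrist"); cv2.imwrite("pics/i_wrist.png",c["img"]); np.savez("i_wrist.npz",**c)
E
```

```text
clock: 12.65
eef_pos: [597.1, 93.6, 172.2]
tcp_rot: [-0.077, 0.982, 0.013, 0.174]
wrist_force: [-1.5, -1.4, 2.5]
finger_gap: 0.458
toolF [ 0.7 -1.1 -2.9] toolM [ 0.34  0.43 -0.06]
r tcp in well [ 0.2 -0.2 24.2] carton bottom depth 72.8
l tcp in well [  0.2 -76.2  24.2] carton bottom depth 72.8
rot err [ 0.0003 -0.0008 -0.0007]
clock: 13.25
eef_pos: [597.1, 93.6, 172.4]
tcp_rot: [-0.077, 0.982, 0.013, 0.174]
wrist_force: [0.2, -0.7, -0.3]
finger_gap: 0.998
clock: 13.75
eef_pos: [570.3, 89.4, 248.4]
tcp_rot: [-0.077, 0.982, 0.013, 0.174]
wrist_force: [-0.1, -0.7, -0.4]
finger_gap: 1.0
toolF [ 0.4 -0.7  0.3] toolM [0.05 0.3  0.04]
r tcp in well [  0.7  -0.2 105.1] carton bottom depth -8.1
l tcp in well [  0.7 -76.2 105.1] carton bottom depth -8.1
rot err [ 0.0003 -0.0028 -0.0006]
```

View pics/i_wrist.png

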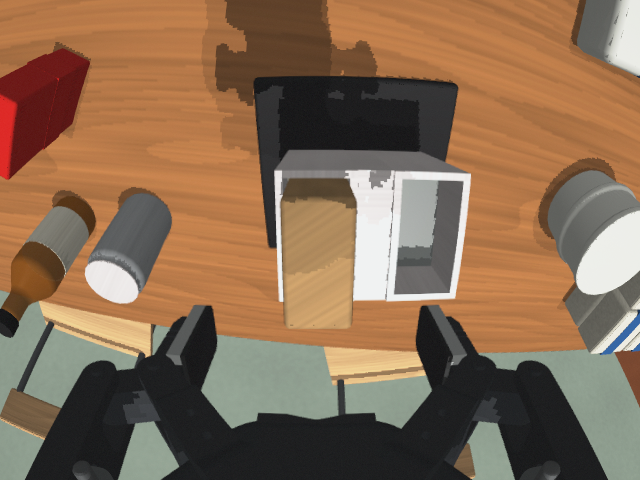

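The carton stays in the right well with about 47 mm showing (px 281–356, 178–328). Closing the jaws to push on its top centre.

```bash
python3 -m jog '[0,0,0,0,0,0,-1, 0,0,0,0,0,0,-1, 0,0,0,0,0,0,-1, 0,0,0.01,0,0,0,-1, 0,0,0.01,0,0,0,-1, 0,0,0.01,0,0,0,-1, 0,0,0,0,0,0,-1, 0,0,0,0,0,0,-1, 0,0,0,0,0,0,-1]' 60
python3 st.py
python3 -m jog '[0,0,0.003,0,0,0,-1, 0,0,0.003,0,0,0,-1, 0,0,0.003,0,0,0,-1, 0,0,0.003,0,0,0,-1, 0,0,0,0,0,0,-1]'; python3 st.py
```

```text
clock: 14.7
eef_pos: [580.3, 91.0, 219.7]
tcp_rot: [-0.077, 0.982, 0.013, 0.174]
wrist_force: [-0.0, -0.1, 0.1]
finger_gap: -0.006
toolF [-0.  -0.1 -0.1] toolM [-0.01  0.28  0.01]
r tcp in well [ 0.4 -0.2 74.6] carton bottom depth 22.4
l tcp in well [  0.4 -76.2  74.6] carton bottom depth 22.4
rot err [ 0.0003 -0.0013 -0.0007]
clock: 15.2
eef_pos: [584.2, 91.6, 207.9]
tcp_rot: [-0.077, 0.982, 0.013, 0.174]
wrist_force: [-0.5, -0.4, 0.1]
finger_gap: -0.001
toolF [ 0.5 -0.3 -0.3] toolM [ 0.02  0.29 -0.05]
r tcp in well [ 0.1 -0.2 62.2] carton bottom depth 34.8
l tcp in well [  0.1 -76.2  62.2] carton bottom depth 34.8
rot err [ 0.0003 -0.0007 -0.0007]
```

```bash
python3 -m jog '[0,0,0.003,0,0,0,-1, 0,0,0.003,0,0,0,-1, 0,0,0.002,0,0,0,-1, 0,0,0,0,0,0,-1]'; python3 st.py|grep -v l:
python3 -m jog '[0,0,0.003,0,0,0,-1, 0,0,0.003,0,0,0,-1, 0,0,0.003,0,0,0,-1, 0,0,0,0,0,0,-1]'; python3 st.py|grep -v l:
python3 -m jog '[0,0,0.003,0,0,0,-1, 0,0,0.003,0,0,0,-1, 0,0,0.003,0,0,0,-1, 0,0,0,0,0,0,-1]'; python3 st.py|grep -v l:
```

```text
clock: 15.6
eef_pos: [587.0, 92.0, 200.3]
tcp_rot: [-0.077, 0.982, 0.013, 0.174]
wrist_force: [-1.1, 0.0, 2.3]
finger_gap: -0.003
toolF [ 0.2  0.2 -2.6] toolM [-0.04  0.32  0.01]
r tcp in well [ 0.2 -0.2 54.1] carton bottom depth 42.9
l tcp in well [  0.2 -76.2  54.1] carton bottom depth 42.9
rot err [ 0.0003 -0.0008 -0.0007]
clock: 16.0
eef_pos: [590.0, 92.5, 191.4]
tcp_rot: [-0.077, 0.982, 0.013, 0.173]
wrist_force: [-0.2, -0.1, 1.1]
finger_gap: 0.004
toolF [-0.2 -0.  -1.1] toolM [-0.04  0.17 -0.03]
r tcp in well [-0.  -0.2 44.7] carton bottom depth 52.3
l tcp in well [ -0.  -76.2  44.7] carton bottom depth 52.3
rot err [ 0.0003 -0.0003 -0.0007]
clock: 16.4
eef_pos: [593.0, 93.0, 183.0]
tcp_rot: [-0.077, 0.982, 0.013, 0.173]
wrist_force: [0.2, 0.6, 1.8]
finger_gap: 0.001
toolF [-0.9  0.6 -1.6] toolM [0.   0.23 0.04]
r tcp in well [-0.  -0.2 35.8] carton bottom depth 61.2
l tcp in well [ -0.  -76.2  35.8] carton bottom depth 61.2
rot err [ 0.0004 -0.0003 -0.0007]
```

```bash
python3 -m jog '[0,0,0.003,0,0,0,-1, 0,0,0.003,0,0,0,-1, 0,0,0.002,0,0,0,-1, 0,0,0,0,0,0,-1]'; python3 st.py|grep -v l:
python3 -m jog '[0,0,0.002,0,0,0,-1, 0,0,0.002,0,0,0,-1, 0,0,0,0,0,0,-1]'; python3 st.py|grep -v l:
python3 -m jog '[0,0,0.0015,0,0,0,-1, 0,0,0,0,0,0,-1]'; python3 st.py|grep -v l:
```

```text
clock: 16.8
eef_pos: [595.7, 93.4, 175.6]
tcp_rot: [-0.077, 0.982, 0.013, 0.173]
wrist_force: [0.4, 0.1, 1.8]
finger_gap: 0.001
toolF [-1.1  0.1 -1.6] toolM [-0.01  0.22  0.  ]
r tcp in well [ 0.  -0.2 27.9] carton bottom depth 69.1
l tcp in well [  0.  -76.2  27.9] carton bottom depth 69.1
rot err [ 0.0003 -0.0004 -0.0006]
clock: 17.1
eef_pos: [597.1, 93.6, 172.0]
tcp_rot: [-0.077, 0.982, 0.013, 0.173]
wrist_force: [-1.0, 0.6, 2.4]
finger_gap: 0.002
toolF [-0.   0.8 -2.6] toolM [-0.03  0.26  0.02]
r tcp in well [ 0.1 -0.2 24.1] carton bottom depth 72.9
l tcp in well [  0.1 -76.2  24.1] carton bottom depth 72.9
rot err [ 0.0003 -0.0006 -0.0007]
clock: 17.3
eef_pos: [597.7, 93.7, 171.9]
tcp_rot: [-0.077, 0.982, 0.013, 0.174]
wrist_force: [-5.9, -1.3, 8.6]
finger_gap: -0.004
toolF [  2.7  -0.3 -10.1] toolM [-0.03  0.73  0.03]
r tcp in well [ 0.6 -0.2 23.7] carton bottom depth 73.3
l tcp in well [  0.6 -76.2  23.7] carton bottom depth 73.3
rot err [ 0.0003 -0.0019 -0.0006]
```

Stopped as expected at 23.7 mm. One firmer press to confirm the end stop, then retreat and look.

```bash
python3 -m jog '[0,0,0.0015,0,0,0,-1, 0,0,0,0,0,0,-1]'; python3 st.py|grep -v l:
python3 -m jog '[0,0,-0.01,0,0,0,-1, 0,0,-0.03,0,0,0,-1, 0,0,-0.04,0,0,0,-1, 0,0,-0.04,0,0,0,-1, 0,0,-0.04,0,0,0,-1, 0,0,0,0,0,0,-1, 0,0,0,0,0,0,-1]'; python3 st.py
python3 - <<'E'
from h import *
from rig import capture
cs={}
for n in("wrist","side","top"):
    c=capture(n);cs[n]=c;np.savez(f"j_{n}.npz",**c)
cv2.imwrite("pics/j_wrist.png",cs["wrist"]["img"]);cv2.imwrite("pics/j_side.png",cs["side"]["img"])
ex,ey,n=wellaxes(np.radians(8.9));B=np.stack([ex,ey,n],1);o=np.array([599.2,132.6,149.4])-38*ey
for k in cs:
    W=cloudf(cs[k]) if k=="wrist" else cloud(cs[k]);q=(W-o)@B
    m=(abs(q[...,0])<35)&(abs(q[...,1])<15)&(abs(q[...,2])<60)
    r=(abs(q[...,0])<40)&(abs(q[...,1]-38)<15)&(abs(q[...,2])<8)
    w=q[m];r=q[r];A=np.c_[w[:,:2],np.ones(len(w))];co=np.linalg.lstsq(A,w[:,2],rcond=None)[0]
    print(k,"carton top z",np.median(w[:,2]).round(2),len(w),"slopes",co.round(4),"rim web z",np.median(r[:,2]).round(2),len(r))
E
```

```text
clock: 17.5
eef_pos: [598.3, 93.8, 172.0]
tcp_rot: [-0.077, 0.982, 0.013, 0.175]
wrist_force: [-10.8, -1.4, 16.4]
finger_gap: -0.001
toolF [  4.6   0.3 -19.1] toolM [-0.04  1.29  0.  ]
r tcp in well [ 1.2 -0.2 23.6] carton bottom depth 73.4
l tcp in well [  1.2 -76.2  23.6] carton bottom depth 73.4
rot err [ 0.0003 -0.0034 -0.0007]
clock: 18.2
eef_pos: [544.0, 85.3, 320.6]
tcp_rot: [-0.077, 0.982, 0.013, 0.174]
wrist_force: [0.4, -0.6, -0.6]
finger_gap: -0.002
toolF [-0.1 -0.7  0.7] toolM [ 0.04  0.32 -0.03]
r tcp in well [  0.5  -0.2 182.1] carton bottom depth -85.1
l tcp in well [  0.5 -76.2 182.1] carton bottom depth -85.1
rot err [ 0.0004 -0.0024 -0.0006]
wrist carton top z 6.39 2844 slopes [2.3000e-03 2.2000e-03 6.3851e+00] rim web z -1.26 3068
side carton top z 6.25 252 slopes [-0.0073  0.0168  6.3533] rim web z -0.93 234
top carton top z 6.58 183 slopes [ 0.0093 -0.0245  6.3874] rim web z -0.87 150
```

View pics/j_wrist.png

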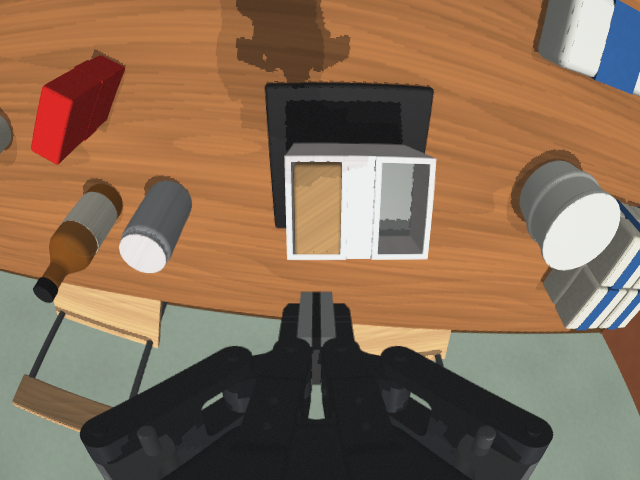

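View pics/j_side.png

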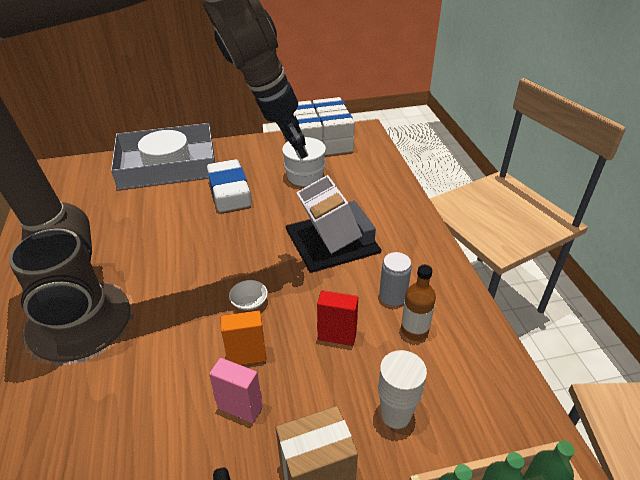

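```bash
python3 -c "
from rig import finish_job;print(finish_job())"
```

```text
the job is handed in; nothing more can be done
None
```

I loaded the refill carton fully home in the right-hand well, released it, backed the arm clear and handed the job in at about 18 s. No verdict comes back, so the result rests on my own checks.

- **Which well:** I tried the right one first. The carton met its plate at about 41.5 mm, and the plate then slid at only 1–6 N, so I took it as the one that gives. I never probed the left well.
- **Pushing home:** I let go at about 73 mm deep and pushed the rest with shut fingertips. It hit a firm stop: the force rose from 3 to 19 N with only about half a millimetre of further travel.
- **Final depth:** All three cameras put the carton's top 6.3–6.6 mm above the fitted rim, where 6 mm is fully home. The directly measured web between the wells read about 1 mm lower than that fit, which would make it about 7.5 mm. Either way the centre is 52–54 mm below the rim, inside the 50–60 mm band.
- **Alignment:** The wrist view shows the carton's top square to the well to within 0.01 rad; the side and top views are noisier, up to about 0.025 rad.
- **Bystanders:** They all look unmoved in the final pictures; I checked this by eye and did not measure it.

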